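Hold a spring clip gaping over a card edge

TASK

First lift the blue cover plate off the pins of the grey card holder and set it down flat, rib up, on a free spot of the worktop, without dropping it. Then take the red spring clip off its rack and squeeze its handles fully together, so that its jaws gape wide, and hold it over the holder with one jaw on each side of the card, near the middle of the card's top edge and reaching well down past that edge, without biting or touching the card. Finish while holding it there, squeezed open and carried by the gripper alone, and leave everything else where it stands.

Things in the scene. Friction and masses are not known exactly. Their poses are not given: they have to be found in the camera images.
- holder: Grey card holder fixed to the worktop; origin at the centre of its underside, z up. Base 74 (x) x 166 (y) x 12 mm; two end posts 50 (x) x 22 (y) mm centred at y = +-64 mm, tops 73 mm above the worktop, each with a steel pin 6 mm thick standing 12 mm higher. A card stands between the posts, open on both sides (+x, -x). May change places with the rack.
- card: The pad of white board standing on edge, held firmly in the holder (same origin and axes as holder): 4 mm thick (x), 105 mm long (y), its top edge 70 mm above the worktop. Hidden by the cover until that is off.
- card_top (a point): Middle of the card's top edge, 70 mm above the worktop; x across the card's thickness, y along the edge, z up.
- cover: Loose blue cover plate, about 140 g, 52 (x) x 156 (y) x 5 mm, on the holder's posts, pins through its two 10 mm holes; origin at the centre of its underside, z up. The worktop's left part (about 0.5 m ahead of the robot's base and 0.37 m to its left) is kept clear, so it can be laid there, turned either way; other free spots serve too.
- cover_grip (a point): Point to grip on the cover's black rib, 27 mm above the plate's underside; the rib is 14 mm thick (x), 60 mm long (y), and rises from 5 to 37 mm above the underside. Grip it across x, from above.
- clip_rack: Wooden clip rack fixed to the worktop, origin at the centre of its underside; base 70 (x) x 90 (y) x 10 mm with an upright steel strip 4 mm thick (x), 56 mm long (y), rising to 32 mm above the worktop. The clip is parked on it, jaws down, biting the strip, its jaw tips on the base.
- clip_pivot (a point): Hinge barrel of the red spring clip (loose, about 140 g), 46 mm above the worktop as parked. Hinge axis along the point's y (the rack's y as parked); handles up, jaws down. Jaws, 42 mm wide along y, reach 36 mm below the barrel. The point turns with one of the two levers: it leans about 0.3 rad once the clip is open.
- handle_a (a point): Centre of the flat black grip (6 mm thick, 36 mm along y, 30 mm high) of the handle on the clip's +x side, 17 mm out along x and 31 mm above the barrel as parked. The grips then lean outwards, tops 49 mm apart over their outsides, 45 mm above the barrel: squeeze them together along x from above. Fully open they stand upright, 20 mm apart over their outsides, 20 to 50 mm above the barrel.
- handle_b (a point): The same on the other handle (clip's -x side).
- jaw_a (a point): Inner side of the tip of the jaw on the clip's +x side, in the middle of its width; 33.5 mm below the barrel as parked. Jaw tips are 5 mm thick, the tip ends 2.5 mm below this point.
- jaw_b (a point): The same on the other jaw (clip's -x side). The two tips are 4 mm apart as parked and about 23 mm apart when the clip is fully open; they then lie about 31 mm below the barrel.
- clip_jaw (a joint): Opening angle of the clip between its two levers, rad: 0 with 4 mm between the jaws (as parked), 0.60 fully open at a firm stop. A spring closes it; squeezing the grips takes about 5 N at first, 9 N at the stop, so a gripper that just closes on them with 20 N or more opens the clip fully.
- card_pack: Bystander, to be left alone: banded pack of trimmed white cards, 56x86x33 mm, lying flat; origin at the centre of its underside.
- weight: Bystander, to be left alone: brass check weight, 36 mm wide, 57 mm tall; origin at the centre of its underside.
- glue: Bystander, to be left alone: glue stick standing upright, 24 mm wide, 86 mm tall; origin at the centre of its underside.
- marker_red: Bystander, to be left alone: white marker with a red cap, 18x135x20 mm, lying down; origin at the centre of its underside.
- folder: Bystander, to be left alone: cream bone folder, flat stick 24x162x8 mm, lying down; origin at the centre of its underside.
Not all that is in view belongs to the job. What is shaped like the clip_rack but green is not meant. What is shaped like the cover but green is not meant.

How it is judged:
By the outcome, as a careful person would: the job done as asked, in the order asked, and still so for the second after the job is handed in, while the arm keeps its last pose, push and grip.
It also fails if it takes over 61 s, if anything falls off the work surface, if the arm or the gripper's body presses on something with over 40 N, if the wrist force passes 120 N, or if a joint passes its speed limit or range.

ROBOT

A 6-joint arm with a two-finger parallel gripper is mounted at the origin on a cart in front of the work surface, level with it; the furniture and walls round the work are solid. World frame = base frame: x ahead of the robot, y to its left, z up, the work surface at z = 0. Lengths are in mm, angles in rad, forces in N, time in s.
With the tool pointing down it reaches from about 350 to 975 mm from the base axis. Payload 7.1 kg.
Tool frame: the origin (TCP) lies at the very end of the fingers, on their centre line; the grasp point (between the pads) lies 19 mm behind it; z points along the fingers, y is the line along which they close (so a half turn about z gives the same grasp; the last joint's range is limited). The gripper opens to 88 mm and grips with 3 to 60 N. Pads are 20 mm wide; open, the fingers measure 115 mm over their backs; the gripper's body (75 mm by 178 mm) begins 61 mm behind the grasp point.
Start: joints at [1.23, 0.423, 1.63, -0, 1.089, -0.019], TCP at [197.64, 592.911, 222.675] pointing down, gripper open.
Joint ranges: [-3, 3], [-0.9, 2.11], [0.09, 2.58], [-1.31, 4.45], [0.11, 2.69], [-2.54, 2.54]. Speed limits (rad/s): [2.39, 2.39, 3.01, 3.14, 3.14, 3.14].

INTERFACE

Orientations are given as a rotation vector (axis times angle).
In Python, from workcell import sensors, imaging, close_job gives the robot as it stands. The module is installed in compiled form; this text tells all that it offers.
- The arm moves only by the tool servo_tool, never from a script. Its argument "steps" is a list of rows, each a list of 3 entries, a list of its own where there are three numbers: the shift along the world's x, y, z in m, then the turn, a rotation vector about the world's x, y, z in degrees, then the opening, from -1 (shut) to 1 (fully open). A call has exactly 8 rows; each row shifts and turns the commanded pose from where the row before left it; what a row does not reach is not made up. A row lasts 1/12 s, in which the tool goes at most 41.7 mm and 7.16 degrees, less where a joint would pass 70% of its speed; a pose out of reach is approached as far as the arm can. A call is refused whole if a number of a shift passes 0.0417 or a number of a turn 7.16, either way. A call with a gripper value outside its range is refused whole. The fingers move at their own pace and stop on an object; the grip force is fixed at half the most. Time passes only in rows, so rows that do not move let the fingers close, or fill a call up. It gives the time, the measured TCP pose, the force, the opening and the grip force at its end, in the units of the state.
- sensors.get_obs(): the state, without advancing time (a new reading comes with each control period).
- imaging.get_image(name): name is "scene" or "top" or "wrist"; returns a dict with "color" (400x640x3 uint8, blue, green, red), "range_z" (400x640 float32, mm along the optical axis (not along the pixel's ray), 0 where there is no reading), "vertical_fov" (degrees; the focal length in pixels is half the picture's height over the tangent of half this angle, whatever the lens; pixels are square), "cx", "cy" (the principal point, pixels), "k1" (the pictures are not rectified: a ray, as slopes to the right and down, at radius r is drawn at 1 + k1 r^2 times it, then the intrinsics apply), "rvec" (rotation vector, rad) and "tvec" (3), from world to camera coordinates, as OpenCV has them; the wrist camera has in their place "tool_from_camera" (4x4, takes a point from camera to tool coordinates, whose origin is the TCP and whose axes are the flange's). Camera axes: x right, y down, z forward; pixel columns grow to the right and rows downward; lengths in mm; the calibration is good to about 2 mm. A picture is of the moment at which its call begins: read the wrist's pose just before it.
- close_job(): hands the job in; it is judged then, once.
The state is a dict: "t": time; "qpos": joint angles; "qvel": joint speeds; "joint_torque": joint torques, N m; "ee_pos": TCP position; "orientation": TCP orientation; "ft_force": force on the tool from outside, world axes, zero at the start; "moment": the same for the moment, N m; "width": finger opening in mm; "grasp_force": force on a finger pad.
Only numpy, scipy, OpenCV 4.12 (cv2) and the standard library are available. Lean on these libraries where they do the work, as an engineer would, in place of code of your own. Each camera call takes 0.05 s, during which the arm holds its last target. There are 200 camera calls.

## Working session

There is one attempt and no reset: what is moved stays moved. The work goes in short steps, Python scripts to look and compute and a tool call to move; the robot and the scene stay as the last step left them, time stands still between calls to the robot, and variables do not carry over. Pictures are saved under pics/ and viewed, at most 10 in all, crops included, and the job is handed in when it is done.

Besides the shell and the picture viewer there is one more tool, called after ">>>" as a command line: name --argument value ..., lists and objects as JSON in quotes. servo_tool: Moves the arm, as the interface text tells. Its arguments: {"type":"object","properties":{"steps":{"type":"array"}},"required":["steps"]}

```bash
mkdir -p pics; cat > h.py <<'E'
import numpy as np,cv2
from workcell import sensors,imaging
from scipy.spatial.transform import Rotation as R
def grab(n):
    o=sensors.get_obs(); d=imaging.get_image(n)
    np.savez('%s.npz'%n,**d,ep=o['ee_pos'],eo=o['orientation']); return d
def cloud(n):
    d=np.load('%s.npz'%n); z=d['range_z']; h,w=z.shape
    f=h/2/np.tan(np.radians(float(d['vertical_fov']))/2)
    u,v=np.meshgrid(np.arange(w),np.arange(h))
    X=(u-d['cx'])/f; Y=(v-d['cy'])/f; x,y=X,Y
    for _ in range(8):
        s=1+float(d['k1'])*(x*x+y*y); x,y=X/s,Y/s
    P=np.dstack([x*z,y*z,z]).astype(float)
    if 'rvec' in d: 
        r=R.from_rotvec(d['rvec'].ravel()).as_matrix(); W=(P-d['tvec'].ravel())@r
    else:
        T=d['tool_from_camera']; W=P@T[:3,:3].T+T[:3,3]; W=W@R.from_rotvec(d['eo']).as_matrix().T+d['ep']
    W[z==0]=np.nan; return W,d['color']
E
python3 - <<'E'
from h import *
for n in('scene','top'):
    d=grab(n); cv2.imwrite('pics/%s0.png'%n,d['color'])
o=sensors.get_obs(); print(o['orientation'],o['t'],o['width'])
E
```

```text
[-5.03286094e-01 -3.10076461e+00  2.03857818e-03] 0.1 87.6917354354689
```

View pics/scene0.png

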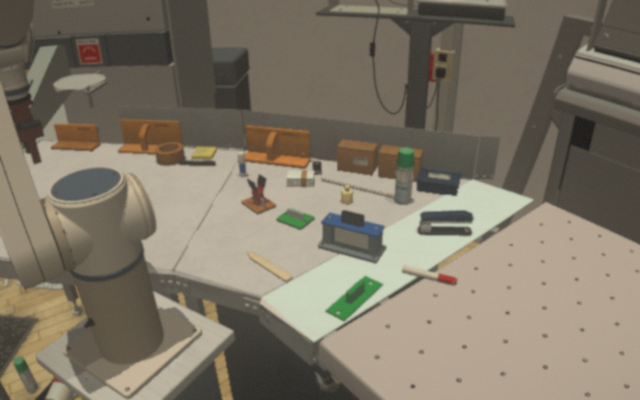

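View pics/top0.png

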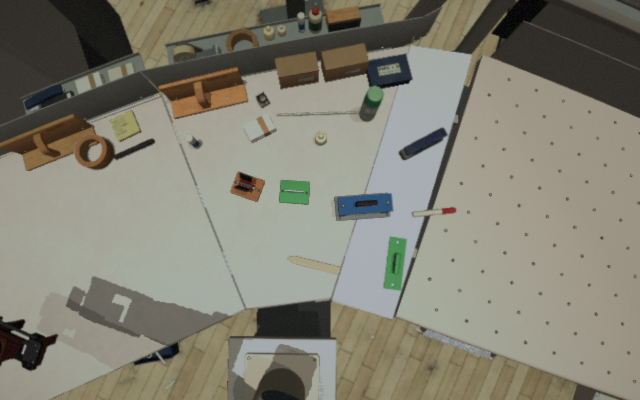

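The scene and top pictures agree. In the top picture the blue cover on the holder is at about (363,205), the clip on its brown rack at (247,186), and the green decoys at (294,192) and (396,263). The left part of the worktop is clear.

```bash
python3 - <<'E'
from h import *
W,c=cloud('top')
hsv=cv2.cvtColor(c,cv2.COLOR_BGR2HSV)
def rect(m,name):
    p=W[m]; p=p[~np.isnan(p[:,0])]; r=cv2.minAreaRect(p[:,:2].astype(np.float32)); print(name,len(p),np.round(p.mean(0)),np.median(p[:,2]).round(1),p[:,2].max().round(1),[np.round(x,1) for x in r])
box=lambda u0,u1,v0,v1:np.pad(np.ones((v1-v0,u1-u0),bool),((v0,400-v1),(u0,640-u1)))
b=box(325,400,185,228)
rect(b&(hsv[...,0]>100)&(hsv[...,0]<125)&(hsv[...,1]>120)&(W[...,2]>60),'cover')
rect(b&(W[...,2]>97),'rib')
rect(b&(W[...,2]>6)&(W[...,2]<25),'base')
k=box(222,272,165,208)
rect(k&(W[...,2]>4),'rack all'); rect(k&(W[...,2]>4)&(W[...,2]<14),'rack base'); rect(k&(W[...,2]>60),'handles')
for v in range(172,201,2): print(v,[int(x) if x==x else -1 for x in W[v,232:266:2,2]])
for u,v in((285,380),(130,200),(150,230),(200,220),(320,138),(260,128),(294,192),(190,142),(372,100)): print(u,v,np.round(W[v,u]))
cv2.imwrite('pics/crop0.png',np.hstack([cv2.resize(c[165:208,222:272],None,fx=8,fy=8,interpolation=2),cv2.resize(c[188:231,330:400],None,fx=5,fy=8,interpolation=2)]))
E
```

```text
cover 783 [ 544. -231.   79.] 78.1 113.1 [array([ 544.2, -232.6]), array([ 50.7, 152.7]), np.float64(4.8)]
rib 117 [ 544. -234.  109.] 109.3 115.2 [array([ 544.3, -233.8]), array([14.3, 60. ]), np.float64(5.5)]
base 391 [ 529. -226.   12.] 11.8 24.0 [array([ 550.5, -247.2]), array([198.8, 126.1]), np.float64(88.2)]
rack all 727 [598. 114.  28.] 11.3 97.7 [array([603.9, 121.2]), array([127.5, 151. ]), np.float64(0.9)]
rack base 465 [596. 114.   9.] 9.6 14.0 [array([603.9, 121.2]), array([127.5, 151. ]), np.float64(0.9)]
handles 131 [603. 116.  84.] 87.1 97.7 [array([601.1, 117.2]), array([36.3, 47.7]), np.float64(72.5)]
172 [-3, -5, 2, 12, 92, 1, -2, 1, -2, -1, 1, 0, 5, 0, 0, 1, 0]
174 [-1, -4, 11, 10, 92, 92, 92, 11, -4, 0, 3, -4, 0, 0, -5, 3, 4]
176 [0, 0, 10, 9, 79, 81, 88, 93, 90, 93, 8, 1, 4, -1, 0, 0, 0]
178 [0, -1, 8, 9, 64, 69, 78, 82, 83, 88, 12, 16, 9, 9, 1, -5, -1]
180 [-6, 13, 4, 8, 49, 52, 54, 69, 72, 76, 12, 9, 11, 8, 11, 8, -1]
182 [-3, 11, 11, 51, 52, 50, 39, 51, 52, 59, 14, 7, 11, 12, 13, 11, 10]
184 [1, 8, 9, 43, 52, 49, 50, 51, 47, 49, 45, 15, 8, 8, 10, 17, 0]
186 [15, 94, 90, 84, 71, 53, 13, 46, 54, 48, 44, 12, 10, 7, 10, 11, -1]
188 [12, 9, 93, 89, 94, 87, 77, 70, 51, 50, 25, 34, 13, 10, 9, 10, 0]
190 [13, 11, 9, 10, 8, 89, 94, 92, 10, 12, 12, 12, 9, 11, 5, 1, 0]
192 [9, 14, 10, 12, 9, 12, 9, 9, 9, 6, 12, 8, 9, 12, 9, 3, 0]
194 [-1, 3, 7, 10, 14, 12, 7, 14, 13, 11, 13, 15, 10, 4, 3, 1, 1]
196 [0, 4, -2, -1, -1, 13, 9, 9, 13, 11, 9, 11, 11, 9, 3, 3, 0]
198 [-2, 1, 2, 0, -1, 1, 0, 2, 12, 14, 9, 9, 7, 4, 0, -2, -1]
200 [3, -5, -1, -1, 4, 1, 1, -2, 0, 1, 10, 9, 14, 0, 0, 0, 0]
285 380 [ 67. -17. 109.]
130 200 [553. 483.   2.]
150 230 [462. 413.   1.]
200 220 [495. 259.   2.]
320 138 [ 743. -102.   53.]
260 128 [779.  82.  30.]
294 192 [585. -26.   9.]
190 142 [720. 281.  73.]
372 100 [ 820. -241.  170.]
```

View pics/crop0.png

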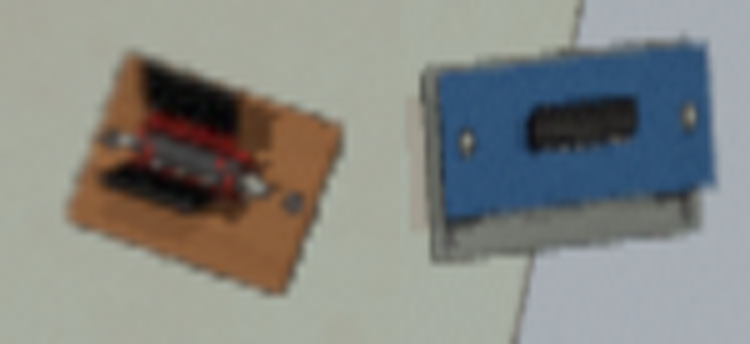

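Both crops confirm the rack yaw at about -17.5° and the holder yaw at about +5°. Next I move above the cover.

>>> servo_tool --steps '[[[0.0144,-0.0344,-0.0026],[0,0,-2.78],1],[[0.0144,-0.0344,-0.0026],[0,0,-2.78],1],[[0.0144,-0.0344,-0.0026],[0,0,-2.78],1],[[0.0144,-0.0344,-0.0026],[0,0,-2.78],1],[[0.0144,-0.0344,-0.0026],[0,0,-2.78],1],[[0.0144,-0.0344,-0.0026],[0,0,-2.78],1],[[0.0144,-0.0344,-0.0026],[0,0,-2.78],1],[[0.0144,-0.0344,-0.0026],[0,0,-2.78],1]]'

```text
t: 0.77
ee_pos: [312.9, 315.9, 201.6]
orientation: [-1.095, -2.945, 0.0]
ft_force: [0.1, 0.2, -0.8]
width: 87.6
grasp_force: 0.0
```

>>> servo_tool --steps '[[[0.0144,-0.0344,-0.0026],[0,0,-2.78],1],[[0.0144,-0.0344,-0.0026],[0,0,-2.78],1],[[0.0144,-0.0344,-0.0026],[0,0,-2.78],1],[[0.0144,-0.0344,-0.0026],[0,0,-2.78],1],[[0.0144,-0.0344,-0.0026],[0,0,-2.78],1],[[0.0144,-0.0344,-0.0026],[0,0,-2.78],1],[[0.0144,-0.0344,-0.0026],[0,0,-2.78],1],[[0.0144,-0.0344,-0.0026],[0,0,-2.78],1]]'

```text
t: 1.43
ee_pos: [428.2, 40.6, 180.9]
orientation: [-1.643, -2.678, 0.0]
ft_force: [0.4, 0.4, 0.0]
width: 87.8
grasp_force: 0.0
```

>>> servo_tool --steps '[[[0.0144,-0.0344,-0.0026],[0,0,-2.78],1],[[0.0144,-0.0344,-0.0026],[0,0,-2.78],1],[[0.0144,-0.0344,-0.0026],[0,0,-2.78],1],[[0.0144,-0.0344,-0.0026],[0,0,-2.78],1],[[0.0144,-0.0344,-0.0026],[0,0,-2.78],1],[[0.0144,-0.0344,-0.0026],[0,0,-2.78],1],[[0.0144,-0.0344,-0.0026],[0,0,-2.78],1],[[0.0144,-0.0344,-0.0026],[0,0,-2.78],1]]'

```text
t: 2.1
ee_pos: [543.3, -234.6, 159.8]
orientation: [-2.128, -2.31, 0.0]
ft_force: [0.2, 0.5, 0.8]
width: 87.8
grasp_force: 0.0
```

```bash
python3 - <<'E'
from h import *
grab('wrist'); W,c=cloud('wrist'); cv2.imwrite('pics/w1.png',c)
hsv=cv2.cvtColor(c,cv2.COLOR_BGR2HSV)
for n,m in (('plate',(abs(W[...,2]-78)<5)&(hsv[...,0]>100)&(hsv[...,0]<125)&(hsv[...,1]>120)),('rib',(abs(W[...,2]-110)<5)&(abs(W[...,0]-544)<25)&(abs(W[...,1]+234)<50))):
    p=W[m]; print(n,len(p),np.round(p.mean(0),1),[np.round(x,1) for x in cv2.minAreaRect(p[:,:2].astype(np.float32))])
E
```

```text
plate 3889 [ 548.  -204.1   77.9] [array([ 546.4, -233.5]), array([ 49.8, 152.5]), np.float64(5.5)]
rib 1702 [ 545.6 -232.1  109.5] [array([ 545.7, -234.1]), array([14. , 59.8]), np.float64(5.1)]
```

View pics/w1.png

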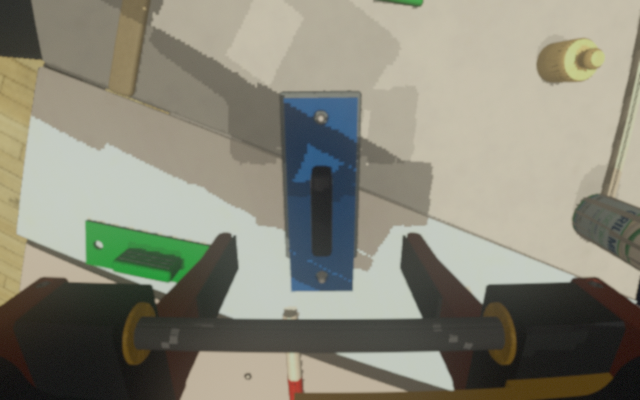

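The wrist view shows the rib at (321,211), centred between the fingers, with its centre at about (545.3,-234). I descend and grip.

>>> servo_tool --steps '[[[0.0017,0.0005,-0.013],[0,0,0],1],[[0,0,-0.013],[0,0,0],1],[[0,0,-0.013],[0,0,0],1],[[0,0,-0.013],[0,0,0],1],[[0,0,-0.013],[0,0,0],1],[[0,0,-0.012],[0,0,0],1],[[0,0,0],[0,0,0],-1],[[0,0,0],[0,0,0],-1]]'

```text
t: 2.82
ee_pos: [544.4, -231.5, 82.3]
orientation: [-2.124, -2.313, 0.001]
ft_force: [-0.1, -0.2, -0.1]
width: 77.8
grasp_force: 0.0
```

>>> servo_tool --steps '[[[0,0,0],[0,0,0],-1],[[0,0,0],[0,0,0],-1],[[0,0,0],[0,0,0],-1],[[0,0,0],[0,0,0],-1],[[0,0,0],[0,0,0],-1],[[0,0,0],[0,0,0],-1],[[0,0,0],[0,0,0],-1],[[0,0,0],[0,0,0],-1]]'

```text
t: 3.48
ee_pos: [544.9, -232.2, 83.3]
orientation: [2.126, 2.313, 0.0]
ft_force: [-0.1, -1.1, -0.5]
width: 24.2
grasp_force: 0.0
```

>>> servo_tool --steps '[[[0,0,0],[0,0,0],-1],[[0,0,0],[0,0,0],-1],[[0,0,0],[0,0,0],-1],[[0,0,0],[0,0,0],-1],[[0,0,0],[0,0,0],-1],[[0,0,0.001],[0,0,0],-1],[[0,0,0.002],[0,0,0],-1],[[0,0,0.002],[0,0,0],-1]]'

```text
t: 4.15
ee_pos: [544.7, -232.1, 88.2]
orientation: [-2.125, -2.313, 0.0]
ft_force: [-0.6, 0.6, -1.2]
width: 13.8
grasp_force: 30.0
```

>>> servo_tool --steps '[[[0,0,0.004],[0,0,0],-1],[[0,0,0.006],[0,0,0],-1],[[0,0,0.008],[0,0,0],-1],[[0,0,0.01],[0,0,0],-1],[[0,0,0.012],[0,0,0],-1],[[0,0,0.012],[0,0,0],-1],[[0,0,0.012],[0,0,0],-1],[[0,0,0.012],[0,0,0],-1]]'

```text
t: 4.82
ee_pos: [545.1, -232.3, 166.0]
orientation: [2.125, 2.313, 0.0]
ft_force: [0.1, 0.3, -0.9]
width: 13.9
grasp_force: 30.0
```

>>> servo_tool --steps '[[[-0.0019,0.01,0.003],[0,0,0],-1],[[-0.0019,0.02,0.003],[0,0,0],-1],[[-0.0019,0.03,0],[0,0,0],-1],[[-0.0019,0.03,0],[0,0,0],-1],[[-0.0019,0.03,0],[0,0,0],-1],[[-0.0019,0.03,0],[0,0,0],-1],[[-0.0019,0.03,0],[0,0,0],-1],[[-0.0019,0.03,0],[0,0,0],-1]]'

```text
t: 5.48
ee_pos: [528.9, -20.2, 170.4]
orientation: [-2.126, -2.313, 0.0]
ft_force: [1.4, 0.3, -1.1]
width: 14.0
grasp_force: 30.0
```

>>> servo_tool --steps '[[[-0.0019,0.03,0],[0,0,0],-1],[[-0.0019,0.03,0],[0,0,0],-1],[[-0.0019,0.03,0],[0,0,0],-1],[[-0.0019,0.03,0],[0,0,0],-1],[[-0.0019,0.03,0],[0,0,0],-1],[[-0.0019,0.03,0],[0,0,0],-1],[[-0.0019,0.03,0],[0,0,0],-1],[[-0.0019,0.03,0],[0,0,0],-1]]'

```text
t: 6.15
ee_pos: [513.4, 219.6, 170.4]
orientation: [-2.125, -2.313, 0.0]
ft_force: [2.1, -0.3, -1.7]
width: 13.3
grasp_force: 30.0
```

>>> servo_tool --steps '[[[-0.0019,0.03,0],[0,0,0],-1],[[-0.0019,0.03,0],[0,0,0],-1],[[-0.0019,0.03,0],[0,0,0],-1],[[-0.0019,0.03,-0.01],[0,0,0],-1],[[-0.0019,0.02,-0.02],[0,0,0],-1],[[-0.0019,0.01,-0.02],[0,0,0],-1],[[-0.0019,0.002,-0.02],[0,0,0],-1],[[0,0,-0.02],[0,0,0],-1]]'

```text
t: 6.82
ee_pos: [499.9, 371.2, 79.5]
orientation: [-2.123, -2.315, 0.0]
ft_force: [0.6, -0.4, -1.8]
width: 14.0
grasp_force: 30.0
```

```bash
python3 - <<'E'
from h import *
for n in('wrist','scene','top'):
    d=grab(n); W,c=cloud(n)
    hsv=cv2.cvtColor(c,cv2.COLOR_BGR2HSV)
    m=(hsv[...,0]>100)&(hsv[...,0]<125)&(hsv[...,1]>120)&(abs(W[...,0]-500)<60)&(abs(W[...,1]-370)<110)&(W[...,2]>50)&(W[...,2]<95)
    p=W[m]
    if len(p)>50:
        A=np.c_[p[:,0]-500,p[:,1]-370,np.ones(len(p))]; k=np.linalg.lstsq(A,p[:,2],rcond=None)[0]; print(n,len(p),k.round(3))
W,c=cloud('top'); q=W[(abs(W[...,0]-500)<130)&(abs(W[...,1]-371)<130)&(W[...,2]<30)]; print(len(q),np.nanpercentile(q[:,2],[1,50,99]))
print(sensors.get_obs()['ee_pos'])
cv2.imwrite('pics/w2.png',cloud('wrist')[1])
E
```

```text
wrist 11161 [-0.0000e+00 -1.0000e-03  7.4058e+01]
top 362 [-5.0000e-03  3.0000e-03  7.2745e+01]
4557 [-5.3547276   0.06368448  5.38932592]
[499.49051053 369.34897931  78.99082263]
```

View pics/w2.png

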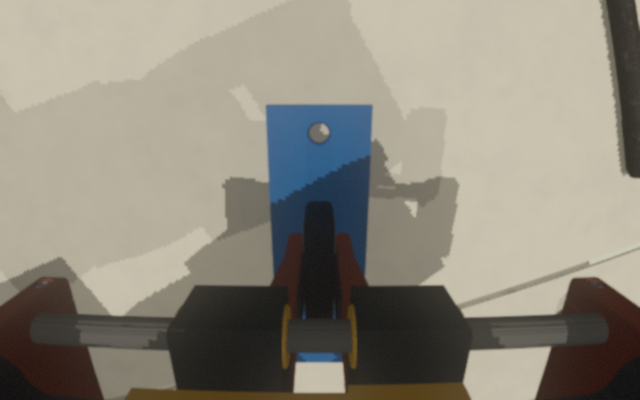

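The plate hangs level with its hole at (319,133), free worktop below, and its underside at about 69 mm. I lower it to the table.

>>> servo_tool --steps '[[[0,0,-0.012],[0,0,0],-1],[[0,0,-0.012],[0,0,0],-1],[[0,0,-0.012],[0,0,0],-1],[[0,0,-0.012],[0,0,0],-1],[[0,0,-0.009],[0,0,0],-1],[[0,0,-0.005],[0,0,0],-1],[[0,0,-0.003],[0,0,0],-1],[[0,0,-0.001],[0,0,0],-1]]'

```text
t: 7.63
ee_pos: [501.1, 369.6, 13.6]
orientation: [-2.126, -2.313, 0.001]
ft_force: [-0.9, 0.2, -1.6]
width: 13.8
grasp_force: 30.0
```

>>> servo_tool --steps '[[[0,0,-0.001],[0,0,0],-1],[[0,0,-0.0005],[0,0,0],-1],[[0,0,-0.0005],[0,0,0],-1],[[0,0,-0.0005],[0,0,0],-1],[[0,0,0],[0,0,0],-1],[[0,0,0],[0,0,0],-1],[[0,0,0],[0,0,0],-1],[[0,0,0],[0,0,0],-1]]'

```text
t: 8.3
ee_pos: [501.3, 369.9, 11.9]
orientation: [2.126, 2.313, 0.0]
ft_force: [-0.5, -0.4, -1.9]
width: 13.9
grasp_force: 30.0
```

>>> servo_tool --steps '[[[0,0,-0.0005],[0,0,0],-1],[[0,0,-0.0005],[0,0,0],-1],[[0,0,0],[0,0,0],-1],[[0,0,0],[0,0,0],-1],[[0,0,0],[0,0,0],-1],[[0,0,0],[0,0,0],-1],[[0,0,0],[0,0,0],-1],[[0,0,0],[0,0,0],-1]]'

```text
t: 8.97
ee_pos: [501.2, 369.8, 10.8]
orientation: [2.126, 2.313, -0.0]
ft_force: [-0.1, -0.2, -1.3]
width: 13.7
grasp_force: 30.0
```

```bash
python3 - <<'E'
from h import *
for _ in range(3):
    grab('wrist'); W,c=cloud('wrist'); hsv=cv2.cvtColor(c,cv2.COLOR_BGR2HSV)
    m=(hsv[...,0]>100)&(hsv[...,0]<125)&(hsv[...,1]>120)&(abs(W[...,0]-500)<60)&(abs(W[...,1]-370)<110)
    m2=(hsv[...,1]<60)&(abs(W[...,0]-500)<80)&(abs(W[...,1]-370)<100)&(W[...,2]<20)
    o=sensors.get_obs(); print(np.nanmedian(W[m][:,2]),np.nanmedian(W[m2][:,2]),o['ee_pos'][2],o['ft_force'])
E
```

```text
5.356754532776487 -0.45863707181021773 10.78323362313138 [-0.3625595   0.08129233 -1.48333626]
5.378915707365407 -0.45618251184468495 10.758870101390462 [-0.64484884 -0.9498984  -1.39572096]
5.331834150382059 -0.4867305899797021 10.776990276041 [ 0.50363645 -0.322676   -1.61547692]
```

>>> servo_tool --steps '[[[0,0,-0.0004],[0,0,0],-1],[[0,0,-0.0004],[0,0,0],-1],[[0,0,-0.0003],[0,0,0],-1],[[0,0,0],[0,0,0],-1],[[0,0,0],[0,0,0],-1],[[0,0,0],[0,0,0],-1],[[0,0,0],[0,0,0],-1],[[0,0,0],[0,0,0],-1]]'

```text
t: 9.78
ee_pos: [501.3, 369.9, 10.3]
orientation: [2.126, 2.313, 0.0]
ft_force: [-1.3, -2.0, 5.4]
width: 14.1
grasp_force: 30.0
```

Contact is made at 5 N. I release the cover and rise.

>>> servo_tool --steps '[[[0,0,0],[0,0,0],0],[[0,0,0],[0,0,0],0],[[0,0,0],[0,0,0],0.3],[[0,0,0],[0,0,0],1],[[0,0,0],[0,0,0],1],[[0,0,0.005],[0,0,0],1],[[0,0,0.015],[0,0,0],1],[[0,0,0.02],[0,0,0],1]]'

```text
t: 10.45
ee_pos: [500.4, 369.2, 49.6]
orientation: [-2.125, -2.313, 0.004]
ft_force: [0.5, -0.1, -0.3]
width: 63.8
grasp_force: 0.0
```

>>> servo_tool --steps '[[[0,0,0.02],[0,0,0],1],[[0,0,0.02],[0,0,0],1],[[0,0,0.02],[0,0,0],1],[[0,0,0.02],[0,0,0],1],[[0,0,0.02],[0,0,0],1],[[0,0,0.02],[0,0,0],1],[[0,0,0.02],[0,0,0],1],[[0,0,0.01],[0,0,0],1]]'

```text
t: 11.12
ee_pos: [502.2, 370.5, 203.7]
orientation: [2.125, 2.313, 0.007]
ft_force: [0.8, 0.0, 0.7]
width: 87.6
grasp_force: 0.0
```

>>> servo_tool --steps '[[[0.0124,-0.0316,-0.003],[0,0,-2.8],1],[[0.0124,-0.0316,-0.003],[0,0,-2.8],1],[[0.0124,-0.0316,-0.003],[0,0,-2.8],1],[[0.0124,-0.0316,-0.003],[0,0,-2.8],1],[[0.0124,-0.0316,-0.003],[0,0,-2.8],1],[[0.0124,-0.0316,-0.003],[0,0,-2.8],1],[[0.0124,-0.0316,-0.003],[0,0,-2.8],1],[[0.0124,-0.0316,-0.003],[0,0,-2.8],1]]'

```text
t: 11.78
ee_pos: [600.7, 115.4, 176.1]
orientation: [2.537, 1.853, 0.0]
ft_force: [-0.8, 0.0, 0.8]
width: 87.9
grasp_force: 0.0
```

```bash
python3 - <<'E'
from h import *
grab('wrist'); W,c=cloud('wrist'); print(sensors.get_obs()['ee_pos'],sensors.get_obs()['orientation'])
h=(abs(W[...,0]-601)<40)&(abs(W[...,1]-117)<35)
for lo,hi in((87,100),(70,100),(40,56)):
    p=W[h&(W[...,2]>lo)&(W[...,2]<hi)]; print(lo,len(p),np.round(p.mean(0),1),[np.round(x,1) for x in cv2.minAreaRect(p[:,:2].astype(np.float32))])
p=W[(abs(W[...,0]-601)<75)&(abs(W[...,1]-110)<75)&(abs(W[...,2]-9.5)<3)&(c[...,2]>c[...,0]*1.5)]; print('base',np.round(p.mean(0),1),[np.round(x,1) for x in cv2.minAreaRect(p[:,:2].astype(np.float32))])
t=cloud('wrist')[0]
cv2.imwrite('pics/w3.png',c)
d=grab('top');W,c=cloud('top');p=W[(abs(W[...,0]-500)<60)&(abs(W[...,1]-370)<100)&(c[...,0]>c[...,2]*1.6)];print('cover z',np.nanmedian(p[:,2]))
E
```

```text
[602.51315077 110.47963423 175.57807655] [ 2.53980012e+00  1.84508363e+00 -6.52394500e-04]
87 807 [602.3 117.7  90.9] [array([602., 117.]), array([36.3, 47.8]), np.float64(72.2)]
70 1526 [602.5 118.4  85.2] [array([602. , 117.1]), array([36.2, 47.8]), np.float64(71.8)]
40 915 [602.5 118.4  49.7] [array([602., 117.]), array([42.2, 20.7]), np.float64(73.0)]
base [608.  134.1   9.7] [array([602.6, 117.5]), array([89.2, 69.2]), np.float64(71.8)]
cover z 5.345724445321482
```

View pics/w3.png

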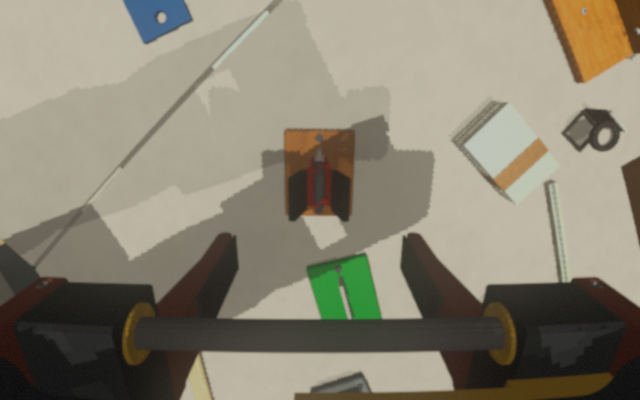

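The clip sits centred in the fingers' frame at pixel (320,185), which is world (602,117), yaw -18°. The cover lies flat, its top at z≈5.

>>> servo_tool --steps '[[[0,0,-0.016],[0,0,0],1],[[0,0,-0.016],[0,0,0],1],[[0,0,-0.016],[0,0,0],1],[[0,0,-0.012],[0,0,0],1],[[0,0,0],[0,0,0],1],[[0,0,0],[0,0,0],1],[[0,0,0],[0,0,0],1],[[0,0,0],[0,0,0],1]]'

```text
t: 12.55
ee_pos: [601.1, 117.4, 116.8]
orientation: [2.534, 1.856, 0.002]
ft_force: [0.4, -0.1, 0.2]
width: 87.8
grasp_force: 0.0
```

>>> servo_tool --steps '[[[0.0007,-0.0003,-0.01],[0,0,-0.4],1],[[0,0,-0.012],[0,0,0],1],[[0,0,-0.012],[0,0,0],1],[[0,0,-0.012],[0,0,0],1],[[0,0,-0.009],[0,0,0],1],[[0,0,0],[0,0,0],1],[[0,0,0],[0,0,0],1],[[0,0,0],[0,0,0],1]]'

```text
t: 13.22
ee_pos: [601.3, 116.7, 60.6]
orientation: [-2.541, -1.847, 0.0]
ft_force: [0.3, -0.2, 0.0]
width: 87.8
grasp_force: 0.0
```

>>> servo_tool --steps '[[[0,0,0],[0,0,0],-1],[[0,0,0],[0,0,0],-1],[[0,0,0],[0,0,0],-1],[[0,0,0],[0,0,0],-1],[[0,0,0],[0,0,0],-1],[[0,0,0],[0,0,0],-1],[[0,0,0],[0,0,0],-1],[[0,0,0],[0,0,0],-1]]'

```text
t: 13.88
ee_pos: [601.8, 116.9, 61.6]
orientation: [2.541, 1.847, 0.002]
ft_force: [0.1, -0.7, 10.6]
width: 38.2
grasp_force: 7.0
```

>>> servo_tool --steps '[[[0,0,0],[0,0,0],-1],[[0,0,0],[0,0,0],-1],[[0,0,0],[0,0,0],-1],[[0,0,0],[0,0,0],-1],[[0,0,0],[0,0,0],-1],[[0,0,0],[0,0,0],-1],[[0,0,0],[0,0,0],-1],[[0,0,0],[0,0,0],-1]]'

```text
t: 14.55
ee_pos: [600.4, 117.4, 62.6]
orientation: [-2.54, -1.846, 0.001]
ft_force: [-8.9, 2.3, 19.5]
width: 22.3
grasp_force: 30.0
```

>>> servo_tool --steps '[[[0,0,0.001],[0,0,0],-1],[[0,0,0.001],[0,0,0],-1],[[0,0,0.001],[0,0,0],-1],[[0,0,0.001],[0,0,0],-1],[[0,0,0],[0,0,0],-1],[[0,0,0],[0,0,0],-1],[[0,0,0],[0,0,0],-1],[[0,0,0],[0,0,0],-1]]'

```text
t: 15.22
ee_pos: [601.1, 116.7, 64.4]
orientation: [-2.541, -1.847, 0.0]
ft_force: [-0.0, -0.0, -0.9]
width: 19.5
grasp_force: 30.0
```

```bash
python3 - <<'E'
from h import *
o=sensors.get_obs(); print(o['width'],o['grasp_force'],o['ft_force'],o['moment'],o['ee_pos'])
a=grab('wrist')['color']; b=grab('scene')['color']; cv2.imwrite('pics/w4.png',np.hstack([cv2.resize(a[150:400,170:470],None,fx=1.33,fy=1.33),cv2.resize(b[160:222,220:300],(400,332),interpolation=2)]))
E
```

```text
19.512425348673986 29.99891459941864 [-0.04261534 -0.00453542 -0.90814105] [-0.11753015  0.06201538  0.02985865] [601.05415534 116.65608205  64.44241687]
```

View pics/w4.png

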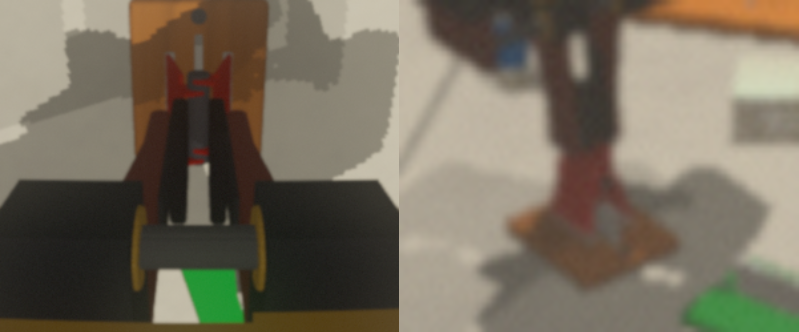

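The clip is fully open (width 19.5 mm), its jaws spread around the strip, and it is already free of the base. I lift it and carry it towards the holder.

>>> servo_tool --steps '[[[0,0,0.004],[0,0,0],-1],[[0,0,0.008],[0,0,0],-1],[[0,0,0.012],[0,0,0],-1],[[0,0,0.016],[0,0,0],-1],[[0,0,0.018],[0,0,0],-1],[[0,0,0.018],[0,0,0],-1],[[0,0,0.018],[0,0,0],-1],[[0,0,0.012],[0,0,0],-1]]'

```text
t: 15.98
ee_pos: [602.1, 116.9, 173.9]
orientation: [2.54, 1.847, 0.005]
ft_force: [1.2, -0.1, -1.6]
width: 19.7
grasp_force: 30.0
```

>>> servo_tool --steps '[[[-0.002,-0.01,0.004],[0,0,1.4],-1],[[-0.0036,-0.02,0],[0,0,1.4],-1],[[-0.0036,-0.025,0],[0,0,1.4],-1],[[-0.0036,-0.025,0],[0,0,1.4],-1],[[-0.0036,-0.025,0],[0,0,1.4],-1],[[-0.0036,-0.025,0],[0,0,1.4],-1],[[-0.0036,-0.025,0],[0,0,1.4],-1],[[-0.0036,-0.025,0],[0,0,1.4],-1]]'

```text
t: 16.65
ee_pos: [573.7, -64.5, 175.6]
orientation: [2.347, 2.088, 0.001]
ft_force: [0.5, 0.1, -2.2]
width: 19.7
grasp_force: 30.0
```

>>> servo_tool --steps '[[[-0.0036,-0.025,0],[0,0,1.45],-1],[[-0.0036,-0.025,0],[0,0,1.45],-1],[[-0.0036,-0.025,0],[0,0,1.45],-1],[[-0.0036,-0.025,0],[0,0,1.45],-1],[[-0.0036,-0.025,0],[0,0,1.45],-1],[[-0.0036,-0.025,0],[0,0,1.45],-1],[[-0.0036,-0.015,0],[0,0,1.45],-1],[[-0.0026,-0.006,0],[0,0,1.45],-1]]'

```text
t: 17.32
ee_pos: [545.9, -236.7, 175.5]
orientation: [2.125, 2.312, -0.0]
ft_force: [-0.3, 0.8, -1.4]
width: 19.5
grasp_force: 30.0
```

>>> servo_tool --steps '[[[0,0,0],[0,0,0],-1],[[0,0,0],[0,0,0],-1],[[0,0,0],[0,0,0],-1],[[0,0,0],[0,0,0],-1],[[0,0,0],[0,0,0],-1],[[0,0,0],[0,0,0],-1],[[0,0,0],[0,0,0],-1],[[0,0,0],[0,0,0],-1]]'

```text
t: 17.98
ee_pos: [546.2, -234.0, 174.6]
orientation: [-2.125, -2.314, 0.0]
ft_force: [-0.5, -0.3, -1.4]
width: 19.3
grasp_force: 30.0
```

```bash
python3 - <<'E'
from h import *
o=sensors.get_obs(); print(o['ee_pos'],o['orientation'])
for n in('wrist','top','scene'):
    d=grab(n); W,c=cloud(n); hs=cv2.cvtColor(c,cv2.COLOR_BGR2HSV)
    near=(abs(W[...,0]-545)<45)&(abs(W[...,1]+234)<95)
    def rep(nm,m):
        p=W[m]
        if len(p)>8: print(n,nm,len(p),np.round(np.median(p,0),1),np.round(np.percentile(p,[2,98],axis=0),1).tolist(),[np.round(x,1) for x in cv2.minAreaRect(p[:,:2].astype(np.float32))])
    rep('z66-77',near&(W[...,2]>66)&(W[...,2]<77))
    rep('base',near&(W[...,2]>9)&(W[...,2]<15))
    rep('red',near&((hs[...,0]<8)|(hs[...,0]>172))&(hs[...,1]>130)&(W[...,2]>100))
    if n=='wrist':
        rep('grip',near&(W[...,2]>190)&(W[...,2]<225)); wc=c
    if n=='scene': sc=c
cv2.imwrite('pics/w5.png',np.hstack([cv2.resize(wc[60:400,170:470],(400,453)),cv2.resize(sc[190:262,315:388],(400,453),interpolation=2)]))
E
```

```text
[ 546.20965465 -234.00368223  174.64585662] [-2.12509941e+00 -2.31364778e+00  5.62639726e-05]
wrist z66-77 2157 [ 542.9 -173.1   72.6] [[517.2, -237.5, 68.6], [563.4, -159.9, 74.1]] [array([ 543.9, -234.5]), array([ 49.3, 150.1]), np.float64(3.3)]
wrist base 6484 [ 542.7 -218.3   11.8] [[507.1, -286.8, 9.8], [582.4, -153.1, 13.4]] [array([ 544.7, -223.3]), array([ 74.1, 143.3]), np.float64(5.0)]
wrist red 632 [ 551.3 -218.4  158.6] [[533.7, -252.2, 134.1], [561.5, -212.7, 246.9]] [array([ 548. , -233.1]), array([28.6, 40.5]), np.float64(5.8)]
wrist grip 4496 [ 549.8 -224.3  207.4] [[527.5, -249.4, 191.6], [565.4, -215.6, 224.0]] [array([ 543.3, -232.2]), array([39.8, 39.6]), np.float64(69.8)]
top z66-77 123 [ 540.4 -170.3   73.5] [[514.7, -182.5, 68.4], [562.6, -158.9, 76.6]] [array([ 545.5, -233. ]), array([ 49.3, 148.7]), np.float64(5.7)]
top base 111 [ 556.2 -160.6   11.9] [[501.7, -199.8, 9.2], [575.2, -151.1, 14.6]] [array([ 539.6, -178.9]), array([74.3, 53.1]), np.float64(4.1)]
top red 31 [ 508.3 -229.2  344.7] [[505.7, -254.3, 324.4], [521.6, -203.3, 349.3]] [array([ 511.2, -230.7]), array([57.9, 11.7]), np.float64(78.4)]
scene z66-77 318 [ 540.3 -238.9   71.6] [[513.7, -309.3, 66.3], [570.6, -161.0, 75.8]] [array([ 542.9, -233.5]), array([ 53.1, 152. ]), np.float64(4.6)]
scene base 517 [ 523.1 -244.    11.9] [[503.1, -316.1, 9.2], [573.5, -160.5, 14.6]] [array([ 537.4, -235.3]), array([ 76. , 168.8]), np.float64(8.3)]
scene red 21 [ 534.3 -243.1  147.7] [[530.7, -251.7, 135.6], [538.5, -222.0, 167.2]] [array([ 534.4, -236.9]), array([ 7.7, 31. ]), np.float64(3.8)]
```

View pics/w5.png

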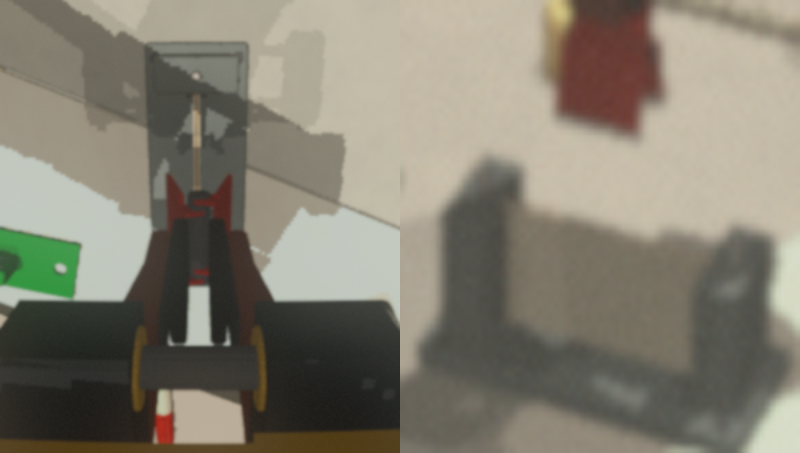

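```bash
python3 - <<'E'
from h import *
W,c=cloud('wrist')
X,Y,Z=W[...,0],W[...,1],W[...,2]
m=(Z>66)&(Z<74)&(Y>-222)&(Y<-186)&(abs(X-544)<12); p=W[m]
k=np.polyfit(p[:,1],p[:,0],1); print('card',len(p),np.median(p[:,2]),k,'x at -234:',np.polyval(k,-234),np.percentile(p[:,0]-np.polyval(k,p[:,1]),[3,97]))
r=(c[...,2]>1.8*c[...,1])
for n in('wrist','scene'):
    W,c=cloud(n);X,Y,Z=W[...,0],W[...,1],W[...,2]
    m=(abs(X-546)<32)&(abs(Y+234)<28)&(Z>90)&(Z<175)&(c[...,2]>1.5*c[...,1])
    p=W[m]; 
    for lo in range(115,175,6):
        q=p[(p[:,2]>=lo)&(p[:,2]<lo+6)]
        if len(q)>3: print(n,lo,len(q),np.percentile(q[:,0],[3,50,97]).round(1),np.percentile(q[:,1],[3,50,97]).round(1))
vv,uu=np.where(m); print('scene lowest row',vv.max(),uu[vv==vv.max()],np.sort(Z[m])[:6])
E
```

```text
card 225 69.69620137064058 [-9.27051382e-02  5.24285788e+02] x at -234: 545.9787904652098 [-1.84150744  1.78136628]
wrist 127 37 [534.  561.8 563.2] [-239.5 -226.5 -213. ]
wrist 133 126 [531.5 559.4 562. ] [-238.8 -225.5 -212.5]
wrist 139 126 [532.4 557.5 560.1] [-235.1 -220.8 -212.4]
wrist 145 112 [533.9 545.6 558.3] [-229.  -219.6 -212.5]
wrist 151 104 [535.4 552.2 556.6] [-226.4 -218.  -212.7]
wrist 157 172 [536.8 545.9 554.6] [-252.2 -217.4 -213.3]
wrist 163 219 [538.7 547.3 552.9] [-253.  -220.1 -214.2]
wrist 169 38 [537.6 539.8 553.9] [-218.7 -217.5 -216.5]
scene 127 7 [530.8 531.2 533.5] [-251.3 -240.2 -228.8]
scene 133 35 [527.3 531.4 558.8] [-252.2 -235.9 -220.6]
scene 139 34 [527.1 532.6 537.2] [-250.2 -234.9 -219.9]
scene 145 38 [529.7 534.7 541.3] [-254.9 -239.3 -219.2]
scene 151 35 [531.8 535.5 539.5] [-254.1 -235.4 -218.9]
scene 157 33 [532.6 537.  542.6] [-253.  -236.8 -219.1]
scene 163 29 [533.4 537.6 547.5] [-252.6 -239.5 -223.5]
scene 169 9 [532.5 536.  541.3] [-250.  -245.6 -223.9]
scene lowest row 209 [354 355 356 357] [130.32446142 131.10304678 131.27093597 131.60499576 132.05806299
 132.21769323]
```

>>> servo_tool --steps '[[[-0.001,-0.001,-0.008],[0,0,0.3],-1],[[0,0,-0.009],[0,0,0],-1],[[0,0,-0.009],[0,0,0],-1],[[0,0,-0.009],[0,0,0],-1],[[0,0,-0.009],[0,0,0],-1],[[0,0,-0.006],[0,0,0],-1],[[0,0,0],[0,0,0],-1],[[0,0,0],[0,0,0],-1]]'

```text
t: 18.8
ee_pos: [544.9, -235.2, 124.1]
orientation: [-2.119, -2.318, 0.001]
ft_force: [0.2, 0.2, -1.9]
width: 19.4
grasp_force: 30.0
```

```bash
cat > chk.py <<'E'
from h import *
o=sensors.get_obs(); print(o['ee_pos'],o['orientation'],o['width'],o['ft_force'])
T=o['ee_pos'][2]
for n in('wrist','scene'):
    grab(n);W,c=cloud(n);X,Y,Z=W[...,0],W[...,1],W[...,2]
    m=(abs(X-546)<32)&(abs(Y+234)<28)&(Z>T-60)&(Z<T)&(c[...,2]>1.5*c[...,1])
    p=W[m]; print(n,len(p),np.sort(p[:,2])[:5].round(1),np.percentile(p,[3,97],axis=0).round(1).tolist())
    if n=='wrist':
        q=p[p[:,2]<T-35]; print('jaw x-extent about card line',np.percentile(q[:,0]-(545.98-.0927*(q[:,1]+234)),[2,98]).round(1))
        m=(Z>66)&(Z<74)&(Y>-222)&(Y<-184)&(abs(X-544)<6); q=W[m]; print('card',len(q),np.median(q[:,0]+.0927*(q[:,1]+234)) if len(q) else 0)
        a=c
cv2.imwrite('pics/c.png',np.hstack([cv2.resize(a[60:400,170:470],(400,453)),cv2.resize(c[190:262,315:388],(400,453),interpolation=2)]))
E
python3 chk.py
```

```text
[ 544.90309198 -235.19335557  124.05954375] [-2.11888898e+00 -2.31806091e+00  5.57358081e-04] 19.43866350188198 [ 0.24227719  0.15484645 -1.90727774]
wrist 1018 [78.6 78.7 79.  79.1 79.3] [[530.6, -253.5, 81.5], [560.3, -213.9, 119.2]]
jaw x-extent about card line [-15.4  15.6]
card 342 545.4227378672483
scene 204 [80.7 81.3 82.1 82.1 82.1] [[527.2, -255.3, 82.8], [541.2, -220.1, 118.9]]
```

The jaws are centred on the card line (-15.4/+15.6 mm), with the tips at about z=78.5. I descend the last 26 mm.

>>> servo_tool --steps '[[[-0.0003,0,-0.004],[0,0,0],-1],[[0,0,-0.005],[0,0,0],-1],[[0,0,-0.005],[0,0,0],-1],[[0,0,-0.005],[0,0,0],-1],[[0,0,-0.004],[0,0,0],-1],[[0,0,-0.003],[0,0,0],-1],[[0,0,0],[0,0,0],-1],[[0,0,0],[0,0,0],-1]]'

```text
t: 19.57
ee_pos: [544.7, -235.3, 98.4]
orientation: [-2.119, -2.319, 0.0]
ft_force: [0.3, -0.7, -1.1]
width: 19.7
grasp_force: 30.0
```

>>> servo_tool --steps '[[[0,0,0],[0,0,0],-1],[[0,0,0],[0,0,0],-1],[[0,0,0],[0,0,0],-1],[[0,0,0],[0,0,0],-1],[[0,0,0],[0,0,0],-1],[[0,0,0],[0,0,0],-1],[[0,0,0],[0,0,0],-1],[[0,0,0],[0,0,0],-1]]'

```text
t: 20.23
ee_pos: [544.9, -235.3, 98.7]
orientation: [2.12, 2.319, 0.0]
ft_force: [0.7, -0.2, -1.5]
width: 19.5
grasp_force: 30.0
```

```bash
python3 chk.py
```

```text
[ 544.87071468 -235.27017373   98.70244774] [2.11950350e+00 2.31884598e+00 4.20679237e-05] 19.51891365364228 [ 0.70757986 -0.20062765 -1.47737747]
wrist 1041 [52.6 52.8 52.9 53.  53.2] [[530.5, -253.6, 55.9], [560.3, -214.0, 94.4]]
jaw x-extent about card line [-15.4  15.6]
card 387 546.0233945689217
scene 193 [53.7 55.2 55.3 55.5 55.7] [[527.4, -254.3, 56.2], [539.3, -219.2, 92.4]]
```

View pics/c.png

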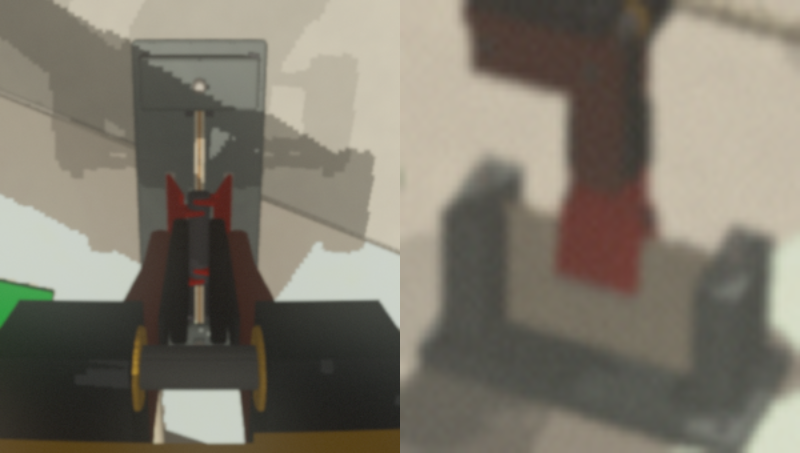

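The clip straddles the card midway between the posts: in the wrist crop the card is at (200,150), centred between the jaws. The tips are about 17 mm below the card's top edge and the force shows only the clip's weight. I hand the job in.

```bash
python3 -c "
from workcell import close_job
print(close_job())"
```

```text
the job is handed in; nothing more can be done
None
```

The job is handed in: the cover lies flat, rib up, on the clear left part of the worktop, and the clip is held fully open, centred over the card, with its jaws about 17 mm below the top edge and no contact force; time used was about 20 s of the 61 s.

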